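# Clip the key carabiner onto the eye of the entryway key rack

### The arm

A 6-joint arm with a two-finger parallel gripper is mounted at the origin on the work surface. World frame = base frame: x ahead of the robot, y to its left, z up, the work surface at z = 0. Lengths are in m, angles in rad, forces in N, time in s.
With the tool pointing down it reaches from about 0.375 to 0.975 m from the base axis. Payload 3.8 kg.
Tool frame: the origin (TCP) lies at the very end of the fingers, on their centre line; the grasp point (between the pads) lies 19 mm behind it; y points along the fingers, x is the direction in which the jaws open and shut, and the axes are right-handed (so a half turn about y gives the same grasp; the last joint's range is limited). The gripper opens to 85 mm and grips with 20 to 120 N. Pads are 22 mm wide; open, the fingers measure 114 mm over their backs; the gripper's body (76 mm by 85 mm) begins 54 mm behind the grasp point. The pads swing forward as they close: fully open they stand 13 mm farther back than shut.
Start: joints at [-1.369, 0.264, 1.604, -0, 1.274, -0.037], TCP at [0.16, -0.656, 0.231] pointing down, gripper open.
Joint ranges: [-2.63, 2.63], [-0.94, 2.18], [0.31, 2.57], [-1.31, 4.45], [0, 2.66], [-2.55, 2.55]. Speed limits (rad/s): [2.57, 2.57, 3.14, 3.14, 3.14, 3.14].

### API

Orientations are given as a unit quaternion [x, y, z, w].
In Python, from plant import * gives the robot as it stands. The module is installed in compiled form; this text tells all that it offers.
- The arm moves only by the tool play_rows, never from a script. Its argument "increments" is text: rows parted by semicolons, each of 7 numbers parted by spaces: the turn, a rotation vector about the world's x, y, z in degrees, then the shift along the world's x, y, z in mm, then the closure, from 0 (fully open) to 1 (shut). In form: ax ay az x y z claw; .... A call has 1 to 12 rows; each row shifts and turns the commanded pose from where the row before left it; what a row does not reach is not made up. A row lasts 1/8 s, in which the tool goes at most 62.5 mm and 10.7 degrees, less where a joint would pass 70% of its speed; a pose out of reach is approached as far as the arm can. A call is refused whole if a number of a shift passes 62.5 or a number of a turn 10.7, either way. A call with a gripper value outside its range is refused whole. The fingers move at their own pace and stop on an object; "squeeze" is the grip in N (left out, the last holds). Time passes only in rows, so rows that do not move let the fingers close. It gives the time, the measured TCP pose, the force and the opening at its end, in the units of the state.
- sense(): the state, without advancing time (a new reading comes with each control period).
- capture(name): name is "side" or "top" or "wrist"; returns a dict with "color" (400x640x3 uint8, red, green, blue), "camera_matrix" (3x3 intrinsics, pixels), "origin" and "rotation" of the camera in the world. Camera axes: x right, y up, looking along -z (the intrinsics and any distortion apply to the point x, -y, -z); pixel columns grow to the right and rows downward; lengths in m; the calibration is good to about 2 mm. A picture is of the moment at which its call begins. There is no depth.
- finish_job(): hands the job in, once; it reports no verdict.
The state is a dict: "clock": time; "qpos": joint angles; "joint_vel": joint speeds; "tau": joint torques, N m; "tool_pos": TCP position; "eef_rot": TCP orientation; "force": force on the tool from outside, world axes, zero at the start; "wrist_torque": the same for the moment, N m; "width": finger opening in m.
Only numpy, scipy, OpenCV 4.12 (cv2) and the standard library are available. Lean on these libraries where they do the work, as an engineer would, in place of code of your own. Each camera call takes 0.05 s, during which the arm holds its last target. There are 200 camera calls.

### The job

Draw the steel key carabiner up out of its slotted wooden stand and press its sprung gate down over the top bar of the key rack's steel eye until the bar is past the gate and inside the carabiner; then let go so that it hangs on the bar. Press gently, by feel, since the eye's exact height is not known and more than 20 N on the rack harms it, and leave the bowl, fob, torch and sunglasses case where they are.

Things in the scene. Friction and masses are not known exactly. Their poses are not given: they have to be found in the camera images.
- clip: the loose key carabiner, 100 g: a steel loop 72 mm long (x), 9 mm thick (y), standing on edge, gate at the bottom, black plastic grip on top. Origin: centre of its underside; z up. Upper bar: underside at z 33 mm. End columns fill |x| 28 to 36 mm. Its bottom side (z 0 to 9 mm) is solid beyond x -24 mm and, as the fixed nose, beyond x +12.5 mm; the gate lies between
- clip_grip (a point): centre of the carabiner's black grip, at (0, 0, 43 mm) in its frame; the grip is a block 50 mm (x) by 11 mm (y) by 20 mm (z), to be pinched across y from above; the opening begins right below it
- clip_mid (a point): centre of the carabiner's opening, at (0, 0, 19 mm) in its frame
- clip_mouth (a point): where the eye's bar should enter, at (5, 0, 4.5 mm) in the carabiner's frame: on the axis of the shut round gate, 5 mm thick, hinged at x -22 mm, free end at x +8 mm. The gate swings inward (up) only, on a spring (2 N at first, 4 to 7 N later), and shuts itself. A bar rising here passes its end 20 to 24 mm above this point and meets the loop's upper bar at 25.5 mm
- rack: the key rack, fixed: wooden foot 80 (x) by 130 (y) by 14 mm, two 16 mm square posts at y +-45 mm, 90 mm high, and in them a steel eye: an upside-down U of 6 mm round bar with a level top bar along the rack's y, 90 mm long, about 135 mm above the table. Origin: centre of its underside
- eye (a point): the nominal middle of the axis of the eye's top bar, 135 mm above the rack's origin, y along the bar. The eye's height is adjustable: the real bar lies anywhere from 14 mm below to 14 mm above this point (straight up or down), which the readings do not show. It stands on a rubber mount that gives 0.1 mm per newton
- stand: slotted wooden block, fixed, 110 mm (x) by 52 mm (y) by 28 mm high, with a slot along x, 12 mm wide, 80 mm long and 20 mm deep, in which the carabiner stands upright, its x along the stand's x and pointing away from the robot (within 0.6 rad of straight ahead), so the gate's free end is on the far side of its middle. Origin: centre of its underside
- bowl: glazed blue ceramic bowl, 130 mm across, 50 mm high, loose; leave alone. Origin: centre of its underside
- fob: black plastic car fob, 34 by 60 by 12 mm, loose; leave alone. Origin: centre of its underside
- torch: aluminium torch lying along its x, about 125 mm long, 26 mm thick, loose; leave alone. Origin: underside, mid-length
- case: white plastic sunglasses case, closed, 66 mm (x) by 160 mm (y) by 48 mm high, loose; leave alone. Origin: centre of its underside
Not all that is in view belongs to the job. There is more than one size of the clip; the job needs the smallest. Several things have the shape of the rack; the one meant has the colours described above.

How it is judged:
On the way, in this order (a step that is already met when the one before it is completed fails the run):
1. the carabiner is drawn up clear of its stand, in the grip (z of clip in the frame of stand above 0.04 m and contact force between clip and stand below 0.01 N and contact force between clip and the fingers above 1 N), for 0.1 s.
2. held in the grip, it has been pressed down over the eye's bar (z of clip_mid in the frame of eye between -0.035 and 0.005 m and x of clip_mid in the frame of eye between -0.02 and 0.02 m and y of clip_mid in the frame of eye between -0.045 and 0.045 m and contact force between clip and the fingers above 1 N), for 0.1 s.
At the end, for the whole second after the job is handed in: the carabiner hangs at rest (below 50 mm/s) from the eye's bar, let go, with the bar inside it: the centre of its opening is between 5 mm above and 55 mm below the nominal bar point, within 40 mm of it across the bar and 45 mm along it, and the carabiner's weight rests on the rack (z of clip_mid in the frame of eye between -0.055 and 0.005 m and x of clip_mid in the frame of eye between -0.04 and 0.04 m and y of clip_mid in the frame of eye between -0.045 and 0.045 m and contact force between clip and rack above 0.2 N and linear speed of clip below 0.05 m/s); the robot touches nothing.
It fails at once if the rack is pressed with more than 20 N (contact force between rack and anything else above 20 N).
It fails at once if a bystander (bowl, fob, torch or sunglasses case) is moved more than 20 mm (distance of any of bowl, fob, torch, case from where it was at the start of the episode above 0.02 m).
It also fails if it takes over 54 s, if anything falls off the work surface, if the arm or the gripper's body presses on something with over 40 N, if the wrist force passes 120 N, or if a joint passes its speed limit or range.

## Working session

There is one attempt and no reset: what is moved stays moved. The work goes in short steps, Python scripts to look and compute and a tool call to move; the robot and the scene stay as the last step left them, time stands still between calls to the robot, and variables do not carry over. Pictures are saved under pics/ and viewed, about 8 in all and at most 12, crops included, and the job is handed in when it is done.

Besides the shell and the picture viewer there is one more tool, called after "Emit:" as name(argument=value, ...) on one line, values as JSON. play_rows: Moves the arm, as the interface text tells. Its arguments: {"type":"object","properties":{"increments":{"type":"string"},"squeeze":{"type":"number"}},"required":["increments"]}

```bash
mkdir -p pics
cat > h.py <<'E'
from plant import *
import numpy as np, cv2
def ray(c,u,v):
    K=c["camera_matrix"];R=np.array(c["rotation"]);d=np.linalg.inv(K)@[u,v,1.]
    d=R@np.array([d[0],-d[1],-d[2]]);return np.array(c["origin"]),d
def onz(c,u,v,z):
    o,d=ray(c,u,v);return o+d*(z-o[2])/d[2]
def proj(c,p):
    q=np.array(c["rotation"]).T@(np.array(p)-c["origin"]);q=np.array(c["camera_matrix"])@[q[0],-q[1],-q[2]];return q[:2]/q[2]
def tri(c1,p1,c2,p2):
    o1,d1=ray(c1,*p1);o2,d2=ray(c2,*p2)
    t=np.linalg.lstsq(np.c_[d1,-d2],o2-o1,rcond=None)[0];a=o1+d1*t[0];b=o2+d2*t[1];return (a+b)/2,np.linalg.norm(a-b)
def save(n,c):cv2.imwrite(f"pics/{n}.png",c["color"][:,:,::-1])
E
python3 - <<'E'
from h import *
import pickle
for n in("top","side"):
    c=capture(n);save(n+"0",c);pickle.dump(c,open(n+"0.pkl","wb"));print(n,c["origin"],np.round(c["rotation"],3).tolist(),c["camera_matrix"].tolist(),[k for k in c])
print(sense())
E
```

```text
top [ 0.49819978 -0.01507162  1.20204565] [0.024, -0.039, -0.704, 0.709] [[499.87930270148144, 0.0, 325.93212505723295], [0.0, 499.87930270148144, 202.2973121379806], [0.0, 0.0, 1.0]] ['color', 'camera_matrix', 'origin', 'rotation']
side [0.28321752 0.65290811 0.6144257 ] [-0.095, 0.455, 0.863, -0.197] [[412.59988484262965, 0.0, 321.78883625470996], [0.0, 412.59988484262965, 204.48219528658933], [0.0, 0.0, 1.0]] ['color', 'camera_matrix', 'origin', 'rotation']
{'clock': 0.1, 'qpos': array([-1.36889987e+00,  2.64693572e-01,  1.60524308e+00,  1.21213037e-05,
        1.27371296e+00, -3.69291740e-02]), 'joint_vel': array([ 0.00014847, -0.00263046, -0.00274804, -0.00024408, -0.00033825,
        0.00013507]), 'tau': array([ 1.35890637e-04, -5.16705287e+01, -3.68590271e+01, -6.14856390e-05,
        6.25978821e-03,  1.99204288e-05]), 'tool_pos': array([ 0.15952843, -0.65519188,  0.23007287]), 'eef_rot': array([-0.55552967,  0.43742774, -0.43632332,  0.55647617]), 'force': array([ 0.94501934, -0.80820441, -0.72203003]), 'wrist_torque': array([ 0.04722954,  0.01450933, -0.00238564]), 'width': 0.08543111057551402}
```

View pics/top0.png

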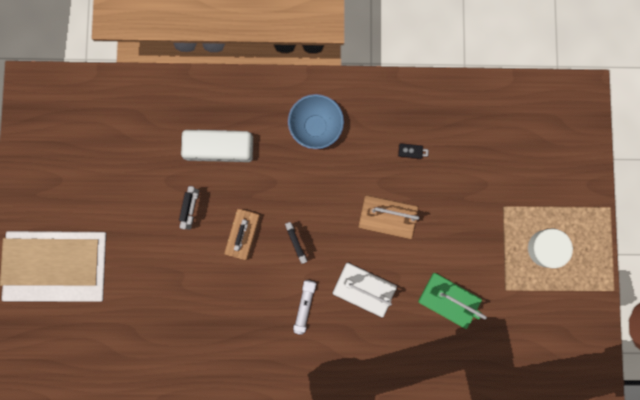

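View pics/side0.png

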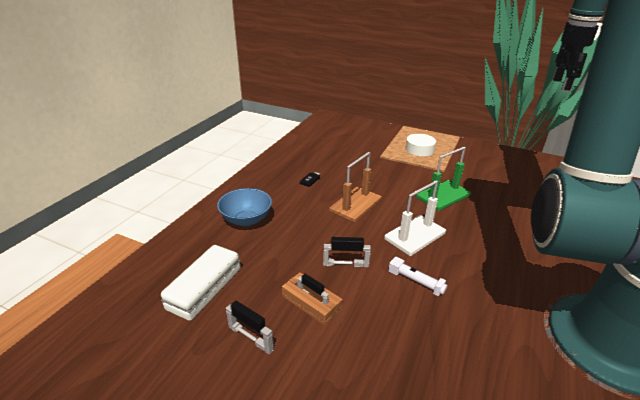

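The top view shows the wooden stand holding the clip at (242,235) and the wooden rack at (388,217). In the side view they are at (312,295) and (357,185). The white and green racks and the two larger clips are decoys.

```bash
sed -i 's/^import numpy.*/&\nfrom scipy.spatial.transform import Rotation as Ro\nimport pickle/; s/R=np.array(c\["rotation"\])/R=Ro.from_quat(c["rotation"]).as_matrix()/; s/np.array(c\["rotation"\]).T/Ro.from_quat(c["rotation"]).as_matrix().T/' h.py
python3 - <<'E'
from h import *
t=pickle.load(open("top0.pkl","rb"));s=pickle.load(open("side0.pkl","rb"))
def crop(c,u,v):return cv2.resize(c["color"][v:v+60,u:u+80],None,fx=5,fy=5,interpolation=cv2.INTER_CUBIC)
im=np.vstack([np.hstack([crop(t,203,205),crop(t,350,187)]),np.hstack([crop(s,272,265),crop(s,318,150)])])
cv2.imwrite("pics/crops.png",im[:,:,::-1])
for nm,c,roi,z in(("stand",t,(215,200,270,270),.028),("rack",t,(350,190,425,245),.014)):
    h=cv2.cvtColor(c["color"],cv2.COLOR_RGB2HSV);x0,y0,x1,y1=roi
    m=np.zeros(h.shape[:2],np.uint8);m[y0:y1,x0:x1]=((h[y0:y1,x0:x1,2]>120)&(h[y0:y1,x0:x1,1]>80))*255
    k=max(cv2.findContours(m,0,2)[0],key=cv2.contourArea);r=cv2.minAreaRect(k);b=cv2.boxPoints(r)
    P=np.array([onz(c,*p,z) for p in b]);print(nm,r,P.round(4).tolist(),P.mean(0).round(4),np.linalg.norm(P[1]-P[0]),np.linalg.norm(P[2]-P[1]))
E
```

```text
stand ((242.0, 235.0), (54.0, 54.0), 90.0) [[0.5878, 0.221, 0.028], [0.5888, 0.0947, 0.028], [0.4628, 0.0926, 0.028], [0.462, 0.2177, 0.028]] [0.5254 0.1565 0.028 ] 0.12636390083822074 0.12609428057172842
rack ((387.8853759765625, 216.8682861328125), (56.71254348754883, 34.71199035644531), 12.094757080078125) [[0.5441, -0.1126, 0.014], [0.6255, -0.1299, 0.014], [0.598, -0.2629, 0.014], [0.5168, -0.2447, 0.014]] [ 0.5711 -0.1875  0.014 ] 0.0831706745254378 0.1358227795461842
```

View pics/crops.png

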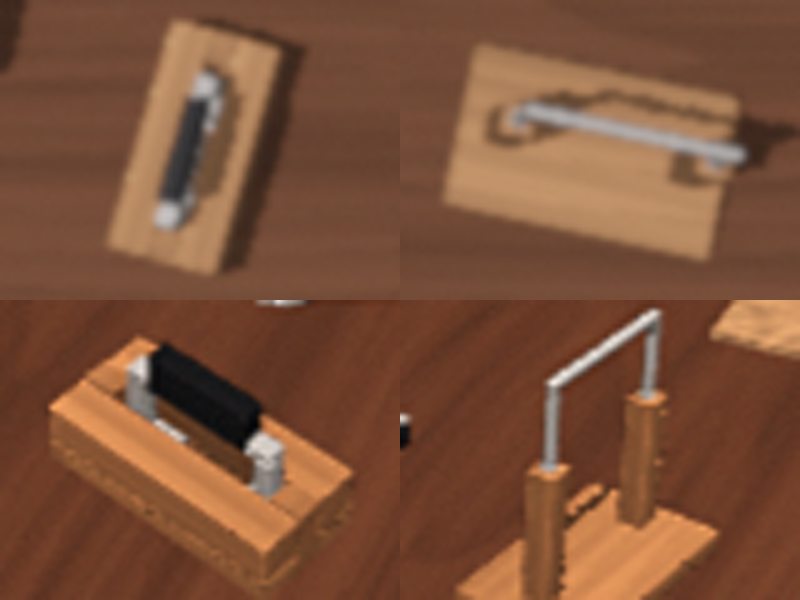

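The crops show the stand's corners, the clip's grip and the eye's bar ends. Next I triangulate the bar and locate the clip.

Run:
```python
from h import *
t=pickle.load(open("top0.pkl","rb"));s=pickle.load(open("side0.pkl","rb"))
A=tri(t,(375,209.2),s,(348.4,166.6));B=tri(t,(418.2,217.9),s,(369,153));print(A,B)
d=A[0]-B[0];print("bar mid",(A[0]+B[0])/2,"yaw",np.arctan2(-d[0],d[1]),np.linalg.norm(d))
C=np.array([onz(t,203+u/5,205+v/5,.028) for u,v in((172,20),(283,45),(218,275),(107,245))])
f=(C[0]+C[1]-C[2]-C[3])/2;print("stand",C.mean(0),np.arctan2(f[1],f[0]),np.linalg.norm(f))
h=t["color"][205:265,215:270].max(2);m=(h<75).astype(np.uint8)
for nm,c,(x0,y0,x1,y1) in(("top",t,(232,218,250,252)),("side",s,(300,270,327,297))):
    m=(c["color"][y0:y1,x0:x1].max(2)<60).astype(np.uint8)
    k=max(cv2.findContours(m,0,2)[0],key=cv2.contourArea);r=cv2.minAreaRect(k);print(nm,r,cv2.contourArea(k))
    if nm=="top":
        b=cv2.boxPoints(r)+[x0,y0];P=np.array([onz(c,*p,.061) for p in b]);print(P,P.mean(0));
        l=max((P[1]-P[0],P[2]-P[1]),key=np.linalg.norm);l=l*np.sign(l[0]);print("yaw",np.arctan2(l[1],l[0]),np.linalg.norm(l))
    else: print(np.array(r[0])+[x0,y0], proj(s,[.524,.157,.051]))
e=sense();print(Ro.from_quat(e["eef_rot"]).as_matrix().round(3))
```

```text
(array([ 0.5798458 , -0.1416822 ,  0.13908978]), np.float64(0.000719396809180044)) (array([ 0.56210994, -0.23494928,  0.13555906]), np.float64(0.0006327719589153378))
bar mid [ 0.57097787 -0.18831574  0.13732442] yaw -0.18791829240842295 0.09500407686396901
stand [0.52702941 0.15654512 0.028     ] -0.25759160664052033 0.10997459479669976
top ((8.169230461120605, 16.546152114868164), (2.8942911624908447, 17.979686737060547), 15.255120277404785) 31.5
[[0.50647207 0.16400153 0.061     ]
 [0.54586702 0.15415705 0.061     ]
 [0.54418174 0.14778969 0.061     ]
 [0.504793   0.1576548  0.061     ]] [0.52532846 0.15590077 0.061     ]
yaw -0.24487684419090366 0.040606361384734724
side ((12.115384101867676, 13.576923370361328), (25.238859176635742, 10.261953353881836), 33.690067291259766) 218.5
[312.1153841  283.57692337] [313.57076581 284.44988395]
[[ 0.237 -0.     0.972]
 [-0.972  0.002  0.237]
 [-0.002 -1.     0.   ]]
```

Emit:
play_rows(increments="0 0 -1.8 22.4 50.8 0 0;0 0 -1.8 22.4 50.8 0 0;0 0 -1.8 22.4 50.8 0 0;0 0 -1.8 22.4 50.8 0 0;0 0 -1.8 22.4 50.8 0 0;0 0 -1.8 22.4 50.8 0 0;0 0 -1.8 22.4 50.8 0 0;0 0 -1.8 22.4 50.8 0 0;0 0 -1.8 22.4 50.8 0 0;0 0 -1.8 22.4 50.8 0 0;0 0 -1.8 22.4 50.8 0 0;0 0 -1.8 22.4 50.8 0 0")

```text
clock: 1.6
tool_pos: [0.4286, -0.0445, 0.2311]
eef_rot: [0.464, -0.533, 0.534, -0.464]
force: [0.9, -0.2, 0.8]
width: 0.0854
```

Emit:
play_rows(increments="0 0 -1.8 22.4 50.8 -10 0;0 0 -1.8 22.4 50.8 -20 0;0 0 -1.8 22.4 50.8 -20 0;0 0 -1.3 22.4 50.8 -20 0;0 0 0 0 0 0 0;0 0 0 0 0 0 0")

```text
clock: 2.35
tool_pos: [0.5174, 0.1566, 0.1607]
eef_rot: [-0.433, 0.559, -0.559, 0.432]
force: [-1.3, -0.6, -0.4]
width: 0.0854
```

Run:
```python
from h import *
c=capture("wrist");save("w1",c);pickle.dump(c,open("w1.pkl","wb"))
e=sense();x=Ro.from_quat(e["eef_rot"]).as_matrix();print(e["tool_pos"],np.degrees(np.arctan2(x[1,0],x[0,0])),x[:,1],e["force"],e["qpos"],c["origin"])
for p in([.527,.1565,.061],[.551,.150,.061],[.503,.163,.061]):print(proj(c,p))
```

```text
[0.5176712  0.15616359 0.16134698] -104.6240506197389 [-4.03343638e-04 -5.75219355e-04 -9.99999753e-01] [ 0.83937575  0.13905203 -0.52993637] [ 2.47213057e-01  6.66644889e-02  1.96610218e+00 -5.12648784e-04
  1.10935787e+00  2.07347567e+00] [0.58430236 0.13949788 0.30487746]
[318.23402931 185.92401655]
[318.48134733 153.38147956]
[317.9998794  216.73386981]
```

View pics/w1.png

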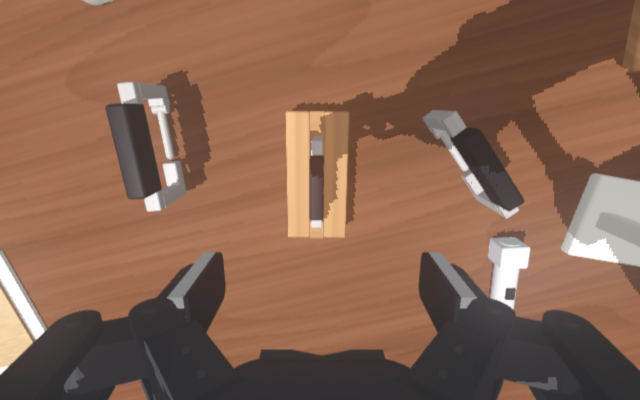

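The wrist view shows the grip at column 317, rows 155–222, within about 2 mm of the estimate. I descend and pinch.

Emit:
play_rows(increments="0 0 0 -0.4 2 -25 0;0 0 0 0 0 -30 0;0 0 0 0 0 -25 0;0 0 0 0 0 -20 0;0 0 0 0 0 -12 0;0 0 0 0 0 -6 0;0 0 0 0 0 0 0")

```text
clock: 3.28
tool_pos: [0.5178, 0.1586, 0.0436]
eef_rot: [0.432, -0.56, 0.56, -0.432]
force: [0.9, 0.8, 0.2]
width: 0.0856
```

Emit:
play_rows(increments="0 0 0 0 0 0 1;0 0 0 0 0 0 1;0 0 0 0 0 0 1;0 0 0 0 0 0 1;0 0 0 0 0 0 1;0 0 0 0 0 0 1;0 0 0 0 0 0 1;0 0 0 0 0 0 1", squeeze=70)

```text
clock: 4.28
tool_pos: [0.5178, 0.1591, 0.0435]
eef_rot: [-0.432, 0.56, -0.56, 0.432]
force: [-1.3, 0.4, 3.4]
width: 0.0094
```

Emit:
play_rows(increments="0 0 0 0 0 5 1;0 0 0 0 0 15 1;0 0 0 0 0 30 1;0 0 0 0 0 40 1;0 0 0 0 0 40 1;0 0 0 0 0 30 1;0 0 0 0 0 0 1;0 0 0 0 0 0 1")

```text
clock: 5.28
tool_pos: [0.5167, 0.1585, 0.2022]
eef_rot: [-0.433, 0.56, -0.559, 0.432]
force: [0.3, -0.6, -1.8]
width: 0.0092
```

Run:
```python
from h import *
w=capture("wrist");s=capture("side");save("s2",s);pickle.dump(s,open("s2.pkl","wb"));t=capture("top");pickle.dump(t,open("t2.pkl","wb"))
e=sense();print(e["tool_pos"],e["force"],e["width"])
p=proj(s,e["tool_pos"]);u,v=np.clip(p.astype(int)-[60,60],0,[520,280]);print(p,u,v)
a=cv2.resize(s["color"][v:v+120,u:u+120],(500,500),interpolation=cv2.INTER_CUBIC)
b=cv2.resize(w["color"],(300,188));b=np.vstack([b,np.zeros((312,300,3),np.uint8)])
cv2.imwrite("pics/s2c.png",np.hstack([a,b])[:,:,::-1])
```

```text
[0.51626669 0.15852459 0.20112516] [ 0.5001344   0.13968055 -1.53915916] 0.009078475995525847
[317.74331559 222.08710888] 257 162
```

View pics/s2c.png

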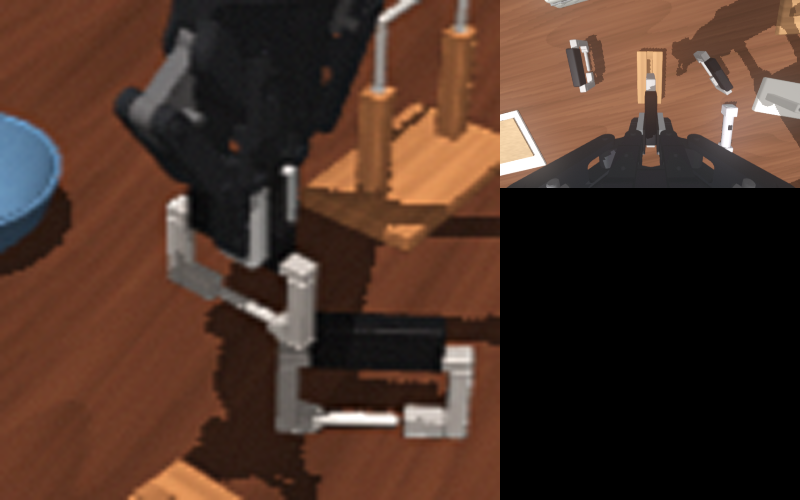

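The side crop shows the clip held clear of the stand. The far column's foot is at (180,270) and the near column's at (297,345) in crop pixels. I compare this with the expected pose and take the bar's position again.

Run:
```python
from h import *
s=pickle.load(open("s2.pkl","rb"));e=sense();T=e["tool_pos"]
R=Ro.from_euler("z",-14.6,degrees=True).as_matrix()
for dx in(8,):
  o=T+R@[dx/1e3,0,-.0355];print(o)
  for p in([36,4.5,0],[-36,4.5,0],[36,4.5,9],[-36,4.5,9],[8,0,4.5],[12.5,4.5,0],[-24,4.5,0],[32,0,42],[-32,0,42]):print(p,((proj(s,o+R@np.array(p)/1e3)-[257,162])/.24).round())
```

```text
[0.52400836 0.15650804 0.16562516]
[36, 4.5, 0] [166. 281.]
[-36, 4.5, 0] [298. 354.]
[36, 4.5, 9] [165. 264.]
[-36, 4.5, 9] [299. 337.]
[8, 0, 4.5] [223. 295.]
[12.5, 4.5, 0] [207. 304.]
[-24, 4.5, 0] [275. 341.]
[32, 0, 42] [178. 199.]
[-32, 0, 42] [300. 261.]
```

Emit:
play_rows(increments="0 0 0.3 3 -20 5 1;0 0 0.4 5.3 -43 5 1;0 0 0.4 5.3 -43 5 1;0 0 0.4 5.3 -43 0 1;0 0 0.4 5.3 -43 0 1;0 0 0.4 5.3 -43 0 1;0 0 0.4 5.3 -43 0 1;0 0 0.4 5.3 -43 0 1;0 0 0.1 2 -23 0 1;0 0 0 0 0 0 1;0 0 0 0 0 0 1;0 0 0 0 0 0 1")

```text
clock: 6.92
tool_pos: [0.5595, -0.184, 0.2178]
eef_rot: [-0.448, 0.547, -0.547, 0.448]
force: [-0.1, 0.3, -0.7]
width: 0.0094
```

Run:
```python
from h import *
e=sense();T=e["tool_pos"];x=Ro.from_quat(e["eef_rot"]).as_matrix();yaw=np.degrees(np.arctan2(x[1,0],x[0,0]))+90
print(T,yaw,e["force"],e["wrist_torque"],e["width"])
R=Ro.from_euler("z",yaw,degrees=True).as_matrix();o=T+R@[.008,0,-.0355]
s=capture("side");t=capture("top");w=capture("wrist")
for n,c in(("s3",s),("t3",t),("w3",w)):pickle.dump(c,open(n+".pkl","wb"))
def crop(c,p,n,k):
    u,v=np.array(p).astype(int)-n//2;print(u,v,n/k,"mouth",(proj(c,o+R@[.005,0,.0045])-[u,v])*k/n,"bar",(proj(c,[.571,-.188,.137])-[u,v])*k/n)
    for q in([36,0,0],[-36,0,0],[32,0,42],[-32,0,42]):print(q,((proj(c,o+R@np.array(q)/1e3)-[u,v])*k/n).round())
    return cv2.resize(c["color"][v:v+n,u:u+n],(k,k),interpolation=cv2.INTER_CUBIC)
a=crop(s,proj(s,[.571,-.188,.16]),80,400);b=crop(t,proj(t,[.571,-.188,.16]),80,400);
w=cv2.resize(w["color"],(320,200));w=np.hstack([w,np.zeros((200,480,3),np.uint8)])
cv2.imwrite("pics/s3c.png",np.vstack([np.hstack([a,b]),w])[:,:,::-1])
```

```text
[ 0.55947093 -0.1839507   0.21775422] -11.35707478330636 [-0.13812638  0.32599119 -0.68156836] [0.00664672 0.02522426 0.00765943] 0.009411607459480659
319 111 0.2 mouth [204.11476756 151.03555206] bar [200.57025725 243.80025915]
[36, 0, 0] [149. 142.]
[-36, 0, 0] [279. 184.]
[32, 0, 42] [161.  62.]
[-32, 0, 42] [279.  98.]
358 172 0.2 mouth [208.09001236 195.88061136] bar [192.08158533 207.03307826]
[36, 0, 0] [221. 123.]
[-36, 0, 0] [187. 295.]
[32, 0, 42] [237. 122.]
[-32, 0, 42] [206. 281.]
```

View pics/s3c.png

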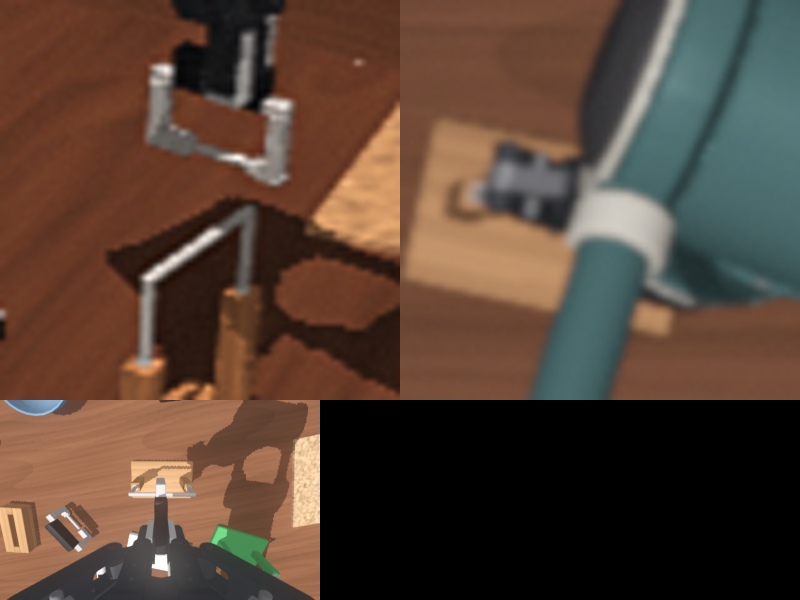

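Clip and bar line up in the side view: the bar's middle is at (198,243) and the clip's columns are within 1 px of prediction. I descend, then press by feel.

Emit:
play_rows(increments="0 0 0 -1.2 -1 -8 1;0 0 0 0 0 -10 1;0 0 0 0 0 -8 1;0 0 0 0 0 -4 1;0 0 0 0 0 0 1")

```text
clock: 7.7
tool_pos: [0.5582, -0.186, 0.1876]
eef_rot: [-0.448, 0.548, -0.547, 0.448]
force: [0.2, -0.8, -1.3]
width: 0.0095
```

Emit:
play_rows(increments="0 0 0 0 0 -2 1;0 0 0 0 0 -2 1;0 0 0 0 0 -2 1;0 0 0 0 0 -2 1;0 0 0 0 0 0 1")

```text
clock: 8.32
tool_pos: [0.5584, -0.186, 0.18]
eef_rot: [-0.448, 0.547, -0.547, 0.448]
force: [-0.1, -0.1, -1.0]
width: 0.0092
```

Emit:
play_rows(increments="0 0 0 0 0 -2 1;0 0 0 0 0 -2 1;0 0 0 0 0 -1 1;0 0 0 0 0 0 1")

```text
clock: 8.82
tool_pos: [0.5585, -0.186, 0.1751]
eef_rot: [-0.448, 0.547, -0.547, 0.448]
force: [0.2, -0.3, -1.4]
width: 0.0096
```

Emit:
play_rows(increments="0 0 0 0 0 -1 1;0 0 0 0 0 -1 1;0 0 0 0 0 -1 1;0 0 0 0 0 0 1")

```text
clock: 9.32
tool_pos: [0.5586, -0.1861, 0.1723]
eef_rot: [0.448, -0.547, 0.547, -0.448]
force: [0.6, -0.3, -1.6]
width: 0.0091
```

Emit:
play_rows(increments="0 0 0 0 0 -1 1;0 0 0 0 0 -1 1;0 0 0 0 0 0 1")

```text
clock: 9.7
tool_pos: [0.5586, -0.1861, 0.1704]
eef_rot: [0.448, -0.547, 0.547, -0.448]
force: [-1.2, 0.1, 1.1]
width: 0.0093
```

Emit:
play_rows(increments="0 0 0 0 0 -1 1;0 0 0 0 0 -1 1;0 0 0 0 0 0 1")

```text
clock: 10.07
tool_pos: [0.5586, -0.1861, 0.1682]
eef_rot: [0.448, -0.547, 0.547, -0.448]
force: [0.5, 0.4, 0.6]
width: 0.0093
```

Contact at about TCP z 0.171, a 2 N rise, so the bar axis is near 0.1345. The gate end should pass at TCP z 0.1455 to 0.1415.

Emit:
play_rows(increments="0 0 0 0 0 -1 1;0 0 0 0 0 -1 1;0 0 0 0 0 -1 1;0 0 0 0 0 -1 1;0 0 0 0 0 0 1")

```text
clock: 10.7
tool_pos: [0.5588, -0.1861, 0.1644]
eef_rot: [0.448, -0.547, 0.547, -0.448]
force: [0.0, 0.7, 1.4]
width: 0.0095
```

Emit:
play_rows(increments="0 0 0 0 0 -1 1;0 0 0 0 0 -1 1;0 0 0 0 0 -1 1;0 0 0 0 0 -1 1;0 0 0 0 0 0 1")

```text
clock: 11.32
tool_pos: [0.5585, -0.1861, 0.1602]
eef_rot: [-0.448, 0.547, -0.547, 0.448]
force: [-0.2, 0.2, 2.9]
width: 0.0092
```

Emit:
play_rows(increments="0 0 0 0 0 -1 1;0 0 0 0 0 -1 1;0 0 0 0 0 -1 1;0 0 0 0 0 -1 1;0 0 0 0 0 0 1")

```text
clock: 11.95
tool_pos: [0.5581, -0.1859, 0.1559]
eef_rot: [-0.448, 0.548, -0.547, 0.448]
force: [-0.5, -0.2, 2.3]
width: 0.009
```

Emit:
play_rows(increments="0 0 0 0 0 -1 1;0 0 0 0 0 -1 1;0 0 0 0 0 -1 1;0 0 0 0 0 -1 1;0 0 0 0 0 0 1")

```text
clock: 12.58
tool_pos: [0.5578, -0.1859, 0.1517]
eef_rot: [-0.448, 0.548, -0.547, 0.447]
force: [-2.3, 0.0, 0.9]
width: 0.0095
```

Emit:
play_rows(increments="0 0 0 0 0 -1 1;0 0 0 0 0 -1 1;0 0 0 0 0 -1 1;0 0 0 0 0 0 1")

```text
clock: 13.08
tool_pos: [0.5584, -0.1859, 0.1486]
eef_rot: [-0.448, 0.547, -0.547, 0.448]
force: [0.8, -0.3, -1.3]
width: 0.0095
```

Emit:
play_rows(increments="0 0 0 0 0 -1 1;0 0 0 0 0 -1 1;0 0 0 0 0 0 1")

```text
clock: 13.45
tool_pos: [0.5587, -0.1861, 0.1472]
eef_rot: [0.448, -0.547, 0.547, -0.448]
force: [1.2, -0.3, -1.0]
width: 0.0094
```

Emit:
play_rows(increments="0 0 0 0 0 -0.7 1;0 0 0 0 0 -0.7 1;0 0 0 0 0 0 1")

```text
clock: 13.82
tool_pos: [0.5585, -0.186, 0.1458]
eef_rot: [-0.448, 0.547, -0.547, 0.448]
force: [0.2, 0.1, -0.0]
width: 0.0093
```

The force fell to zero at 0.149, so the gate has snapped past. I ease down until the upper bar touches.

Emit:
play_rows(increments="0 0 0 0 0 -0.5 1;0 0 0 0 0 -0.5 1;0 0 0 0 0 0 1")

```text
clock: 14.2
tool_pos: [0.5585, -0.186, 0.1448]
eef_rot: [-0.448, 0.547, -0.547, 0.448]
force: [0.9, 0.3, -1.1]
width: 0.0094
```

Run:
```python
from h import *
e=sense();print(e["tool_pos"],e["force"],e["wrist_torque"])
s=capture("side");u,v=359-50,140-40
cv2.imwrite("pics/s4.png",cv2.resize(s["color"][v:v+80,u:u+100],None,fx=7,fy=7,interpolation=cv2.INTER_CUBIC)[:,:,::-1])
```

```text
[ 0.55850939 -0.18601444  0.14478444] [ 0.89147385  0.33627715 -1.06300407] [ 0.01146309  0.01274698 -0.01468494]
```

View pics/s4.png

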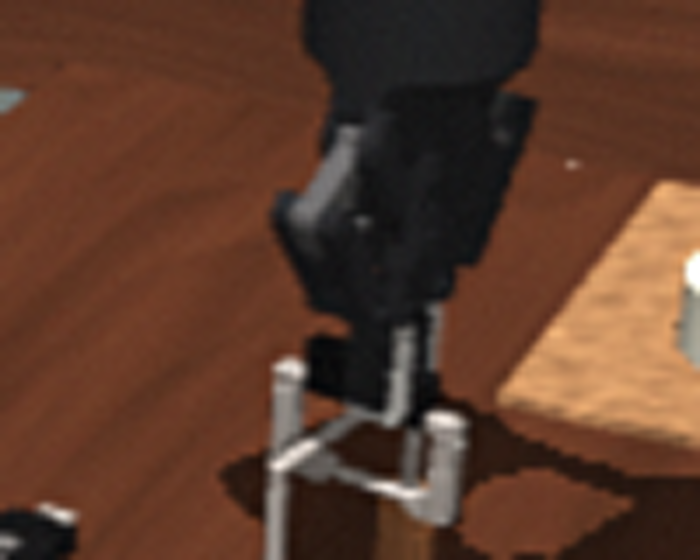

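The bar, running from (275,465) up to (390,410), passes through the loop just under the grip, and the gate below it is shut. I settle the last millimetres by feel.

Emit:
play_rows(increments="0 0 0 0 0 -0.5 1;0 0 0 0 0 -0.5 1;0 0 0 0 0 0 1")

```text
clock: 14.62
tool_pos: [0.5585, -0.186, 0.1438]
eef_rot: [-0.448, 0.547, -0.547, 0.448]
force: [-0.2, -0.7, -0.6]
width: 0.009
```

Emit:
play_rows(increments="0 0 0 0 0 -0.5 1;0 0 0 0 0 -0.5 1;0 0 0 0 0 0 1")

```text
clock: 15.0
tool_pos: [0.5585, -0.186, 0.1428]
eef_rot: [-0.448, 0.547, -0.547, 0.448]
force: [1.4, -0.3, -1.6]
width: 0.0093
```

Emit:
play_rows(increments="0 0 0 0 0 -0.5 1;0 0 0 0 0 0 1;0 0 0 0 0 -0.5 1;0 0 0 0 0 0 1")

```text
clock: 15.5
tool_pos: [0.5585, -0.1861, 0.1418]
eef_rot: [-0.448, 0.547, -0.547, 0.448]
force: [-0.3, -0.8, -1.8]
width: 0.0092
```

Emit:
play_rows(increments="0 0 0 0 0 -0.5 1;0 0 0 0 0 0 1")

```text
clock: 15.75
tool_pos: [0.5586, -0.1861, 0.1414]
eef_rot: [0.448, -0.547, 0.547, -0.448]
force: [-0.4, 0.8, -1.1]
width: 0.0093
```

Emit:
play_rows(increments="0 0 0 0 0 -0.5 1;0 0 0 0 0 0 0.9;0 0 0 0 0 0 0.8;0 0 0 0 0 0 0.7;0 0 0 0 0 0 0.5;0 0 0 0 0 0 0.3;0 0 0 0 0 0 0.2;0 0 0 0 0 0 0.2;0 0 0 0 0 0 0.2")

```text
clock: 16.88
tool_pos: [0.5585, -0.186, 0.1409]
eef_rot: [-0.448, 0.547, -0.547, 0.448]
force: [0.3, 0.6, -0.5]
width: 0.0682
```

Emit:
play_rows(increments="0 0 0 0 0 5 0.2;0 0 0 0 0 15 0.2;0 0 0 0 0 30 0.2;0 0 0 0 0 40 0.2;0 0 0 0 0 30 0.2;0 0 0 0 0 0 0.2;0 0 0 0 0 0 0.2;0 0 0 0 0 0 0.2;0 0 0 0 0 0 0.2;0 0 0 0 0 0 0.2;0 0 0 0 0 0 0.2;0 0 0 0 0 0 0.2")

```text
clock: 18.38
tool_pos: [0.5586, -0.1861, 0.2608]
eef_rot: [-0.448, 0.547, -0.547, 0.448]
force: [0.0, -1.0, 0.7]
width: 0.0684
```

Run:
```python
from h import *
e=sense();print(e["clock"],e["tool_pos"],e["force"],e["width"])
s=capture("side");s2=None
u,v=309,90;a=s["color"][v:v+90,u:u+100]
for _ in range(10): s2=capture("side")
print(np.abs(s2["color"].astype(int)-s["color"]).max(2)[v:v+90,u:u+100].max())
w=capture("wrist")["color"]
cv2.imwrite("pics/s5.png",np.hstack([cv2.resize(a,(500,450),interpolation=cv2.INTER_CUBIC),cv2.resize(w[100:325,200:350],(300,450))])[:,:,::-1])
```

```text
18.375 [ 0.55859251 -0.18605174  0.26083994] [ 0.00563169 -0.98987659  0.65846584] 0.06838255988266739
31
```

View pics/s5.png

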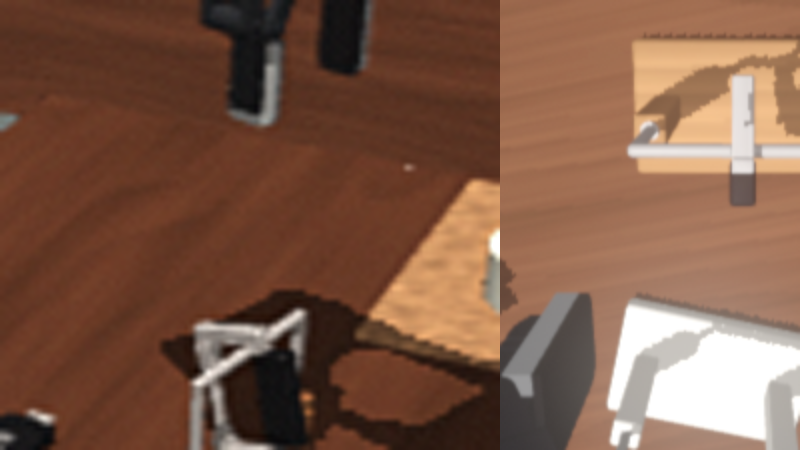

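The clip hangs from the bar by its far end column, tipped nose up with the grip on the robot side, and the gripper is well clear. I let the swing die out and check that it is still.

Emit:
play_rows(increments="0 0 0 0 0 0 0.2;0 0 0 0 0 0 0.2;0 0 0 0 0 0 0.2;0 0 0 0 0 0 0.2;0 0 0 0 0 0 0.2;0 0 0 0 0 0 0.2;0 0 0 0 0 0 0.2;0 0 0 0 0 0 0.2;0 0 0 0 0 0 0.2;0 0 0 0 0 0 0.2;0 0 0 0 0 0 0.2;0 0 0 0 0 0 0.2")

```text
clock: 20.48
tool_pos: [0.5586, -0.186, 0.2609]
eef_rot: [0.448, -0.547, 0.547, -0.448]
force: [-0.1, -0.5, 0.1]
width: 0.0685
```

Emit:
play_rows(increments="0 0 0 0 0 0 0.2;0 0 0 0 0 0 0.2;0 0 0 0 0 0 0.2;0 0 0 0 0 0 0.2;0 0 0 0 0 0 0.2;0 0 0 0 0 0 0.2;0 0 0 0 0 0 0.2;0 0 0 0 0 0 0.2;0 0 0 0 0 0 0.2;0 0 0 0 0 0 0.2;0 0 0 0 0 0 0.2;0 0 0 0 0 0 0.2")

```text
clock: 21.98
tool_pos: [0.5586, -0.186, 0.2609]
eef_rot: [0.448, -0.547, 0.547, -0.448]
force: [0.6, 0.8, -0.4]
width: 0.0677
```

Run:
```python
from h import *
u,v=309,90
I=[capture("side")["color"].astype(int) for _ in range(14)]
print([int((np.abs(i-I[0]).max(2)[v:v+110,u:u+100]).max()) for i in I[1:]])
s=capture("side");t=capture("top")
print(proj(s,[.571,-.188,.135])-[u,v])
t0=pickle.load(open("top0.pkl","rb"))["color"].astype(int);d=np.abs(t["color"]-t0).max(2)>60
for n,(x,y) in dict(bowl=(316,122),fob=(412,151),torch=(304,307),case=(217,146)).items():print(n,d[y-32:y+32,x-40:x+40].sum())
cv2.imwrite("pics/s6.png",cv2.resize(s["color"][140:200,329:409],(800,600),interpolation=cv2.INTER_CUBIC)[:,:,::-1])
```

```text
[8, 8, 8, 7, 8, 7, 7, 7, 7, 7, 7, 6, 7]
[50.05869264 70.48956979]
bowl 0
fob 303
torch 0
case 0
```

View pics/s6.png

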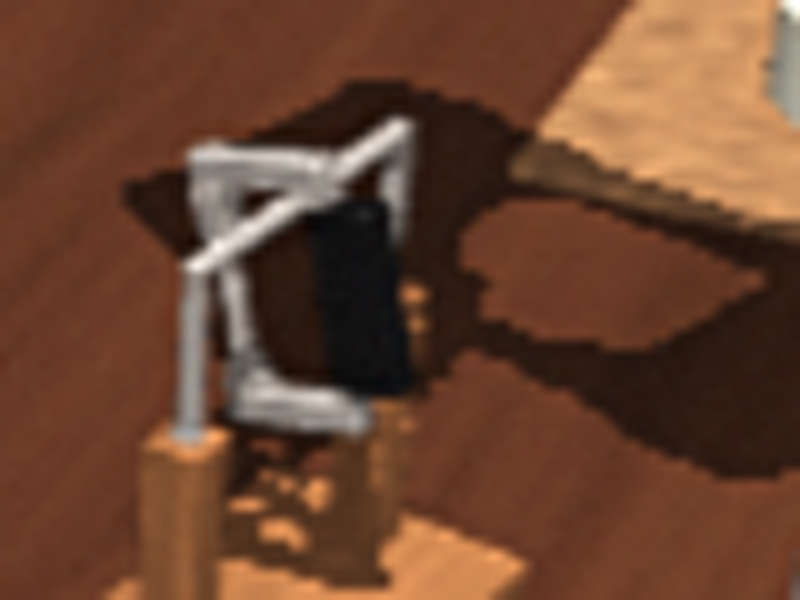

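```bash
python3 -c "
from plant import *
print(finish_job())"
```

```text
the job is handed in; nothing more can be done
None
```

I drew the small carabiner out of the wooden stand and pressed its gate over the wooden rack's steel bar. It now hangs on the bar with the gripper clear. The job is handed in at about 23 s of the 54 s allowed; no verdict was reported.

- **Pressing:** I felt contact at TCP z of about 0.171. Readings stayed at roughly 2–5 N, and fell to zero near 0.149 when the gate snapped past. I went about 8 mm lower without feeling the upper bar touch, then let go, so it dropped a short way (not measured).
- **Hanging pose:** The last side view shows the bar inside the loop. The clip has swung nose up and hangs by its far end column. I estimate the opening's centre at about 30 mm below the bar and 11 mm across it, inside the limits.
- **At rest:** 14 frames in a row differed only by image noise.
- **Bystanders:** The top view shows no change around the bowl, torch or case. The area around the fob did change (303 pixels), most likely the arm or its shadow in view. The arm never went near it, but I did not check it separately.

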